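Unlock the tea-money box and hold its sprung latch open

ROBOT

A 6-joint arm with a two-finger parallel gripper is mounted at the origin on the work surface. World frame = base frame: x ahead of the robot, y to its left, z up, the work surface at z = 0. Lengths are in m, angles in rad, forces in N, time in s.
With the tool pointing down it reaches from about 0.35 to 0.975 m from the base axis. Payload 4.9 kg.
Tool frame: the origin (TCP) lies midway between the tips of the shut fingers; the grasp point (between the pads) lies ctrl.grip_point_offset behind it (ctrl.grip_point_offset is the distance from the TCP to the grasp point, in m); x points along the fingers, y is the direction in which the jaws open and shut, and the axes are right-handed (so a half turn about x gives the same grasp; the last joint's range is limited). The gripper opens to 85 mm and grips with 20 to 120 N. Pads are 22 mm wide; open, the fingers measure 114 mm over their backs; the gripper's body (76 mm by 85 mm) begins 54 mm behind the grasp point. The pads swing forward as they close: fully open they stand 13 mm farther back than shut.
Start: joints at [1.034, 0.053, 1.613, -0, 1.476, -0.119], TCP at [0.254, 0.571, 0.197] pointing down, gripper open.
Joint ranges: [-3.01, 3.01], [-1.01, 2.22], [0.06, 2.58], [-1.02, 4.17], [0.09, 2.62], [-3.14, 3.14]. Speed limits (rad/s): [2.57, 2.57, 3.14, 3.14, 3.14, 3.14].

INTERFACE

Orientations are given as a rotation vector (axis times angle).
In Python, from station import ctrl gives the robot as it stands. The module is installed in compiled form; this text tells all that it offers.
- The arm moves only by the tool drive_tool, never from a script. Its argument "commands" is text: rows parted by semicolons, each of 5 numbers parted by spaces: the closure, from -1 (fully open) to 1 (shut), so that 0 is half open, then the shift along the tool's x, y, z in units of 40 mm (1.0 is 40 mm), then the turn about the tool's x in units of 5 degrees (1.0 is 5 degrees). A call has 1 to 8 rows; each row is the pose to reach, as a shift and turn from the pose commanded when the call began, along the tool's axes at that moment; what a row does not reach only later rows make up. A row lasts 1/12 s, in which the tool goes at most 41.7 mm and 7.16 degrees, less where a joint would pass 70% of its speed; a pose out of reach is approached as far as the arm can. A call with a gripper value outside its range is refused whole. The fingers move at their own pace and stop on an object; "newtons" is the grip in N (left out, the last holds). Time passes only in rows, so rows that repeat a pose let the fingers close. It gives the time, the measured TCP pose, the force and the opening at its end, in the units of the state.
- ctrl.get_obs(): the state, without advancing time (a new reading comes with each control period).
- ctrl.get_image(name): name is "side" or "top" or "wrist"; returns (picture, depth): 480x640x3 uint8, blue, green, red; 480x640 float32, m along the optical axis (not along the pixel's ray), 0 where there is no reading.
- ctrl.camera_info(name): a dict with "K" (3x3 intrinsics, pixels), "T" (4x4, takes a point from camera to world coordinates). Camera axes: x right, y down, z forward; pixel columns grow to the right and rows downward; lengths in m; the calibration is good to about 2 mm. A picture is of the moment at which its call begins: read the wrist's pose just before it. camera_info takes no time and is no camera call; for the wrist camera it gives the pose at the moment of the call.
- ctrl.finish_job(): hands the job in, once; it reports no verdict.
The state is a dict: "t": time; "q": joint angles; "dq": joint speeds; "effort": joint torques, N m; "tool_pos": TCP position; "tool_rot": TCP orientation; "contact_force": force on the tool from outside, world axes, zero at the start; "wrist_torque": the same for the moment, N m; "opening": finger opening in m.
Only numpy, scipy, OpenCV 4.12 (cv2) and the standard library are available. Lean on these libraries where they do the work, as an engineer would, in place of code of your own. Each camera call takes 0.05 s, during which the arm holds its last target.

TASK

Draw the red-headed key straight up out of the key block and ease it fully home into the lock on the blue tea-money box: the pins are sticky, so wiggle it if it stops short and do not force it. Turn it a quarter turn clockwise and finish while still gripping the key and holding it turned against the lock's spring, so that a colleague can open the flap. Leave the other keys, the cup, the jar and the spoon where they are.

Things in the scene. Friction and masses are not known exactly. Their poses are not given: they have to be found in the camera images.
- redkey_head (a point): Grip centre of the red-headed key (loose, 35 g, 76 mm long, upright, blade down, in one of the block's three slots; which one varies). Head 10 mm thick (x), 30 mm wide (y), 40 mm tall: from 24 mm below this point to 16 mm above. z points up the key, x across its thickness, y across its width. The key works either way round (half turn about z).
- redkey_shoulder (a point): Middle of the flat underside of the red key's head (its shoulder), 24 mm below redkey_head, axes as there. Rests on the block's top at the start and on the lock's face when the key is fully home. Below it: a round neck 5 mm in diameter, 11 mm long, then a steel blade 10 mm wide (y), 4 mm thick (x), 25 mm long.
- redkey_tip (a point): The half-round tip of the red key's blade, 36 mm below the shoulder and 60 mm below redkey_head, axes as there.
- keyblock: Pale wooden key block, 44 mm (x) by 170 mm (y) by 46 mm high, fixed; place and yaw vary. Origin at the centre of its underside. Three upright slots at y = -55, 0, +55 mm, each 7 mm (x) by 13 mm (y), right through; the keys stand in them with their width along the block's y, heads resting on its top.
- keyway (a point): Centre of the keyway mouth, on the lock's axis, level with its steel face, 96 mm above the counter. z up; y the long way of the keyway, x the narrow way (box axes). Downward: sloped lead-in 5 mm deep, mouth 12 (x) by 19 mm (y); fixed face plate 4 mm thick, slot 5.8 by 13 mm; then the turning plug, slot 5.6 by 12.6 mm, with three sticky sprung pins at the +y side.
- moneybox: Blue steel tea-money box, 150 mm (x) by 200 mm (y), deck 90 mm high, fixed; place and yaw vary. Origin at the centre of its underside. The lock, a 36 mm square steel rosette 6 mm proud of the deck, is at x = 0, y = -45 mm; a coin slot in a steel plate at x = 0, y = +42 mm; grey flap on the +x side.
- plug (a joint): Turn of the lock's plug: 0 at rest, grows clockwise seen from above, stop at 1.57 rad, latch fully drawn from 1.2 on. A spring turns it back (0.03 N m at 0, 0.09 at the stop). Turns only with the key's shoulder on the face or under 2 mm above; a turned key cannot be pulled out. Key play in the plug 0.17 rad. Passing the pins takes 5 to 15 N; rocking the key 2 mm along y helps.
- whitekey_head (a point): Head centre of the white-headed key, the same shape as the red one, in another slot of the block. Leave it there.
- greykey_head (a point): Head centre of the grey-headed key, the same shape as the red one, in another slot of the block. Leave it there.
- cup: Blue melamine cup, 80 mm across the rim, 85 mm high, standing on the counter; origin at the centre of its underside. Leave it alone.
- jar: Empty squat glass jar, 90 mm across, 78 mm high, standing on the counter to the right of the key block; origin at the centre of its underside. Leave it alone.
- spoon_a: Aluminium spoon, 160 mm long, lying on the counter beyond the key block; origin under its handle, 36 mm from the middle of the bowl. Leave it alone.

How it is judged:
On the way, in this order (a step that is already met when the one before it is completed fails the run):
1. the red key is drawn up clear of the key block, upright, in the gripper (height (world z) of redkey_tip above 0.05 m and angle between redkey_tip's own z axis and vertical below 0.35 rad and contact force between the fingers and redkey above 1 N), for 0.1 s.
2. the red key is fully home in the lock, not yet turned (z of redkey_shoulder in the frame of keyway below 0.0025 m and horizontal distance between redkey_shoulder and keyway below 0.004 m and angle between redkey_tip's own z axis and vertical below 0.12 rad and value of joint plug below 0.4 rad), for 0.1 s.
At the end, for the whole second after the job is handed in: The red key is in the lock with its shoulder within 4 mm of the lock's face, within 5 mm of its axis and upright within 0.15 rad; the fingers still grip it (more than 2 N) and the plug is held at 1.2 rad or more (a quarter turn is 1.57) through the last second (value of joint plug above 1.2 rad and z of redkey_shoulder in the frame of keyway below 0.004 m and horizontal distance between redkey_shoulder and keyway below 0.005 m and angle between redkey_tip's own z axis and vertical below 0.15 rad and contact force between the fingers and redkey above 2 N); the arm keeps its last pose, push and grip.
It fails at once if the key is forced into the lock: contact forces between key and lock add up to more than 90 N before it turns (a push of some 30 N) (contact force between redkey and moneybox above 90 N and value of joint plug below 0.3 rad).
It fails at once if another key is pulled out or disturbed (more than 15 mm) (distance of any of whitekey_head, greykey_head from where it was at the start of the episode above 0.015 m).
It fails at once if the cup, the jar or the spoon is moved more than 25 mm (distance of any of cup, jar, spoon_a from where it was at the start of the episode above 0.025 m).
It also fails if it takes over 54 s, if anything falls off the work surface, if the arm or the gripper's body presses on something with over 40 N, if the wrist force passes 120 N, or if a joint passes its speed limit or range.

## Working session

There is one attempt and no reset: what is moved stays moved. The work goes in short steps, Python scripts to look and compute and a tool call to move; the robot and the scene stay as the last step left them, time stands still between calls to the robot, and variables do not carry over. Pictures are saved under pics/ and viewed, and the job is handed in when it is done.

Besides the shell and the picture viewer there is one more tool, called after "Call:" as name(argument=value, ...), one argument or row to a line, values as JSON. drive_tool: Moves the arm, as the interface text tells. Its arguments: {"type":"object","properties":{"commands":{"type":"string"},"newtons":{"type":"number"}},"required":["commands"]}

```bash
mkdir -p pics; python3 - <<'E'
from station import ctrl
import cv2,numpy as np,pickle
o=ctrl.get_obs(); print(o); print(ctrl.grip_point_offset)
D={}
for n in ["top","side","wrist"]:
    ci=ctrl.camera_info(n); im,d=ctrl.get_image(n); D[n]=(im,d,ci); cv2.imwrite(f"pics/{n}0.png",im); print(n,ci["K"].tolist(),np.round(ci["T"],4).tolist())
pickle.dump(D,open("d0.pkl","wb"))
E
```

```text
{'t': 0.0, 'q': array([ 1.03398335e+00,  5.33392252e-02,  1.61429411e+00,  1.08345521e-05,
        1.47598150e+00, -1.19013178e-01]), 'dq': array([-0.00088774,  0.00041486, -0.00051791, -0.00069992, -0.00057202,
       -0.00081976]), 'effort': array([ 1.66406617e-04, -3.93711913e+01, -3.70162332e+01, -1.29897562e-04,
        7.08896274e-03,  1.45495818e-06]), 'tool_pos': array([0.2532442 , 0.57064348, 0.19537395]), 'tool_rot': array([ 0.32622744,  1.54650371, -0.32924741]), 'contact_force': array([ 0.41641936, -0.34931827, -0.37458912]), 'wrist_torque': array([ 0.02297157, -0.04500994, -0.00161714]), 'opening': 0.08565629534637327}
0.0187
top [[481.3532622726138, 0.0, 326.76193999600565], [0.0, 481.3532622726138, 241.41474125788028], [0.0, 0.0, 1.0]] [[0.0921, -0.9738, 0.208, 0.3454], [-0.9957, -0.0913, 0.0139, 0.0069], [0.0054, -0.2084, -0.978, 1.1001], [0.0, 0.0, 0.0, 1.0]]
side [[567.7538381484726, 0.0, 318.2111243770358], [0.0, 567.7538381484726, 231.48511521857256], [0.0, 0.0, 1.0]] [[0.8664, -0.3322, 0.3729, 0.0502], [-0.4993, -0.5922, 0.6324, -0.8517], [0.0107, -0.7341, -0.679, 1.0025], [0.0, 0.0, 0.0, 1.0]]
wrist [[385.89832163806113, 0.0, 319.65773912744373], [0.0, 385.89832163806113, 240.177494575999], [0.0, 0.0, 1.0]] [[0.4068, 0.8751, 0.262, 0.1864], [0.9135, -0.3888, -0.1196, 0.5999], [-0.0028, 0.288, -0.9576, 0.3734], [0.0, 0.0, 0.0, 1.0]]
```

View pics/top0.png

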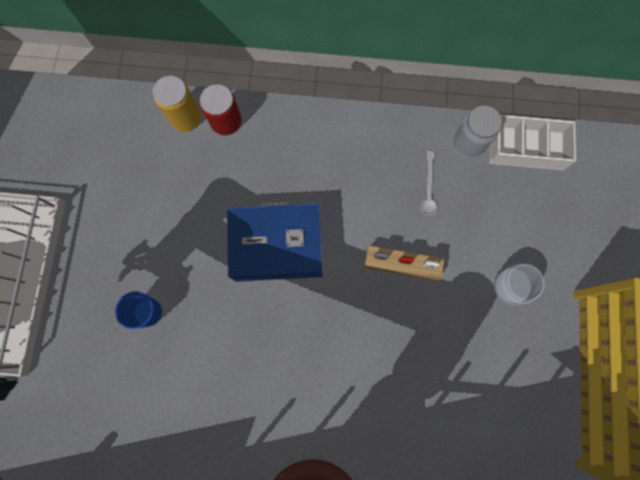

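View pics/side0.png

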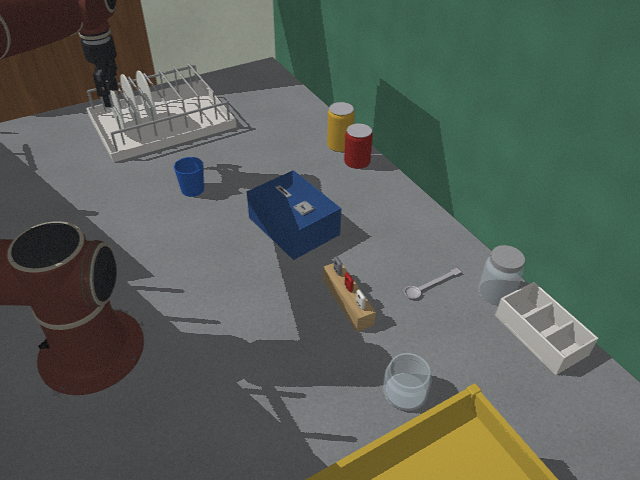

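View pics/wrist0.png

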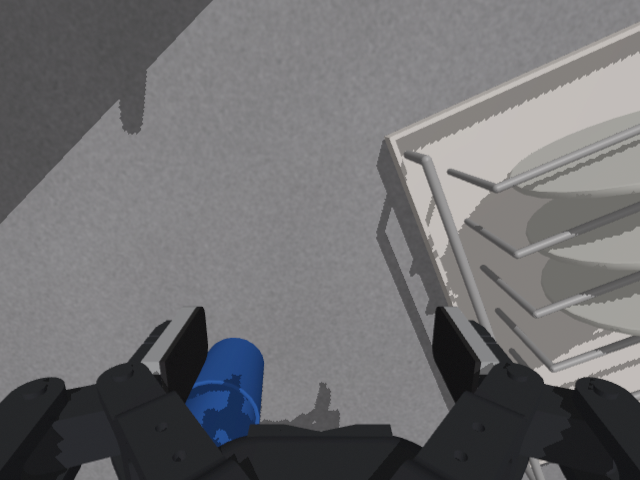

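Top view: blue box with lock at about (294,238), block with keys at (383,256), (407,260), (432,264); red is in the middle slot. The side view agrees: red is the middle key at (349,282).

```bash
cat > h.py <<'E'
import numpy as np,cv2
def ray(ci,u,v):
    K,T=ci["K"],ci["T"]; d=np.linalg.inv(K)@np.array([u,v,1.]); return T[:3,3],T[:3,:3]@d
def onz(ci,u,v,z):
    o,d=ray(ci,u,v); return o+d*(z-o[2])/d[2]
def proj(ci,P):
    T=np.linalg.inv(ci["T"]); p=T[:3,:3]@np.array(P)+T[:3,3]; q=ci["K"]@p; return q[:2]/q[2]
def pts(ci,d,m):
    v,u=np.nonzero(m&(d>0)); z=d[v,u]; K=ci["K"]
    c=np.c_[(u-K[0,2])/K[0,0]*z,(v-K[1,2])/K[1,1]*z,z]; return c@ci["T"][:3,:3].T+ci["T"][:3,3],u,v
E
python3 - <<'E'
from h import *; import pickle
D=pickle.load(open("d0.pkl","rb"))
for n in ["top","side"]:
    im,d,ci=D[n]; hsv=cv2.cvtColor(im,cv2.COLOR_BGR2HSV); H,S,V=[hsv[...,i].astype(int) for i in range(3)]
    box=(H>105)&(H<125)&(S>150); wood=(H>8)&(H<22)&(S>90)&(V>90); red=((H<6)|(H>174))&(S>170)
    roi=np.zeros(H.shape,bool)
    if n=="top": roi[180:300,200:480]=1
    else: roi[160:340,230:390]=1
    for nm,m in [("box",box&roi),("wood",wood&roi),("red",red&roi)]:
        P,u,v=pts(ci,d,m); 
        if nm=="wood": k=abs(P[:,2]-.046)<.006
        elif nm=="box": k=abs(P[:,2]-.09)<.006
        else: k=P[:,2]>.078
        print(n,nm,len(P),k.sum(),np.round(np.percentile(P[:,2],[2,50,98]),4))
        q=P[k]
        if nm!="red":
            r=cv2.minAreaRect((q[:,:2]*1000).astype(np.float32)); print("  rect",r)
        print("  med",np.round(np.median(q,0),4), "uv",u.mean(),v.mean(),u.min(),u.max(),v.min(),v.max())
E
python3 - <<'E'
import cv2,pickle
D=pickle.load(open("d0.pkl","rb"))
a=cv2.resize(D["top"][0][195:285,220:340],(800,600),interpolation=2); cv2.imwrite("pics/boxz.png",a)
a=cv2.resize(D["top"][0][225:300,355:455],(800,600),interpolation=2); cv2.imwrite("pics/blkz.png",a)
E
```

```text
top box 5829 5492 [0.0487 0.09   0.094 ]
  rect ((554.2293090820312, 135.14308166503906), (150.2940673828125, 196.556884765625), 8.490544319152832)
  med [0.5493 0.1366 0.0902] uv 273.5476067936181 242.41276376737005 228 320 204 280
top wood 1238 1132 [0.0265 0.0461 0.0509]
  rect ((539.8534545898438, -152.94573974609375), (170.4174346923828, 45.177738189697266), 85.41709899902344)
  med [ 0.5344 -0.1474  0.0464] uv 403.092084006462 263.41276252019384 365 442 247 279
top red 64 52 [0.0653 0.0844 0.0884]
  med [ 0.5382 -0.1523  0.0851] uv 406.0 259.546875 400 412 257 262
side box 2728 1811 [0.005  0.0871 0.092 ]
  rect ((555.9003295898438, 133.4905242919922), (152.32650756835938, 208.1045379638672), 8.431002616882324)
  med [0.5712 0.1225 0.0884] uv 296.2056451612903 210.50879765395894 247 339 171 258
side wood 1128 730 [0.0048 0.0431 0.0482]
  rect ((540.77392578125, -155.90377807617188), (173.214599609375, 46.2455940246582), 85.19869232177734)
  med [ 0.5315 -0.1674  0.0446] uv 349.718085106383 299.2322695035461 303 374 208 330
side red 228 41 [0.0021 0.0282 0.0853]
  med [ 0.5386 -0.1572  0.0832] uv 352.50877192982455 218.15350877192984 345 369 160 291
```

View pics/boxz.png

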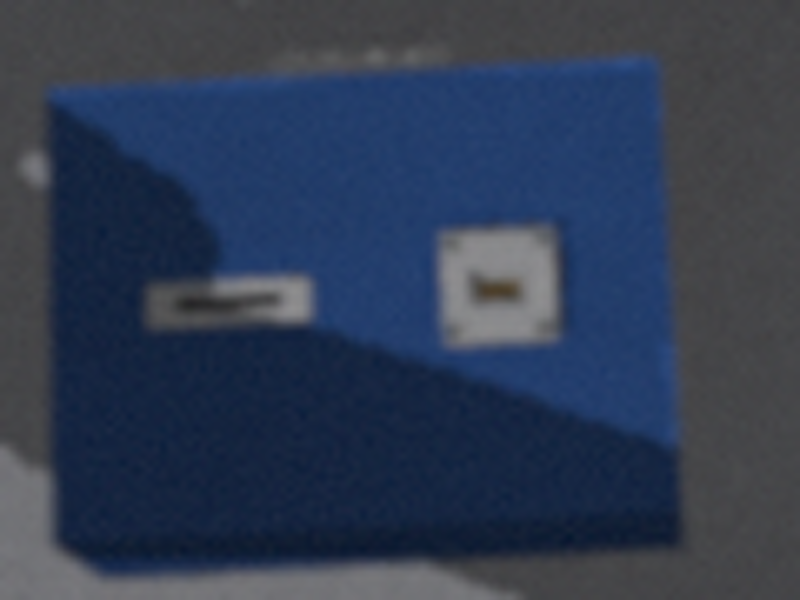

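View pics/blkz.png

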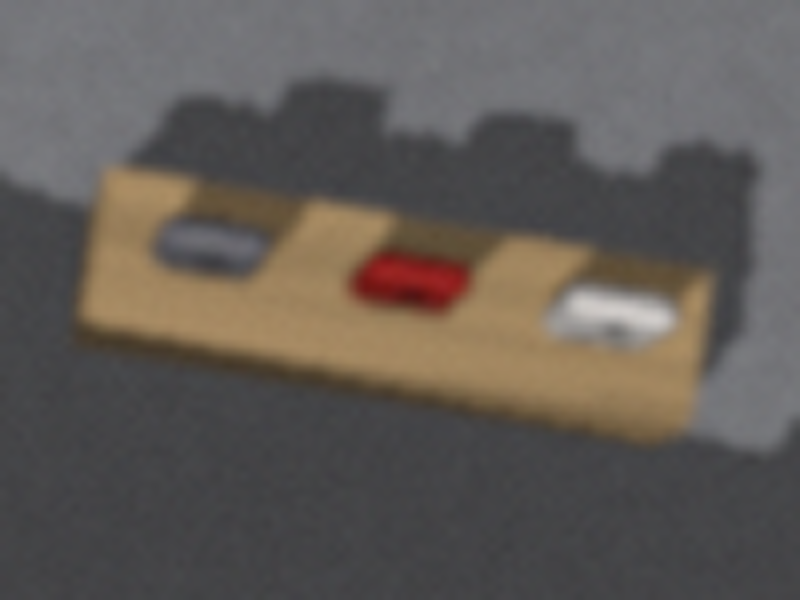

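The zooms show the rosette centre at about (295.1,238.0), with the keyway's long side along the box. The red head's top is at (406.4,260.1) in the middle slot.

```bash
python3 - <<'E'
from h import *; import pickle
from scipy.spatial.transform import Rotation as R
from station import ctrl
D=pickle.load(open("d0.pkl","rb"))
ci=D["top"][2]
print("lock top",onz(ci,295.1,238.0,.096),"red top",onz(ci,406.4,260.1,.0855))
im,d,cs=D["side"]
cv2.imwrite("pics/sz.png",cv2.resize(im[165:345,230:390],(711,800//1*3//4*1),interpolation=2))
o=ctrl.get_obs(); print(o['tool_pos'],R.from_rotvec(o['tool_rot']).as_matrix().round(4))
E
```

```text
lock top [0.56007269 0.08916569 0.096     ] red top [ 0.53638949 -0.15208163  0.0855    ]
[0.25329655 0.5707768  0.1956119 ] [[-8.000e-04  4.058e-01  9.140e-01]
 [-1.400e-03  9.140e-01 -4.058e-01]
 [-1.000e+00 -1.600e-03 -2.000e-04]]
```

View pics/sz.png

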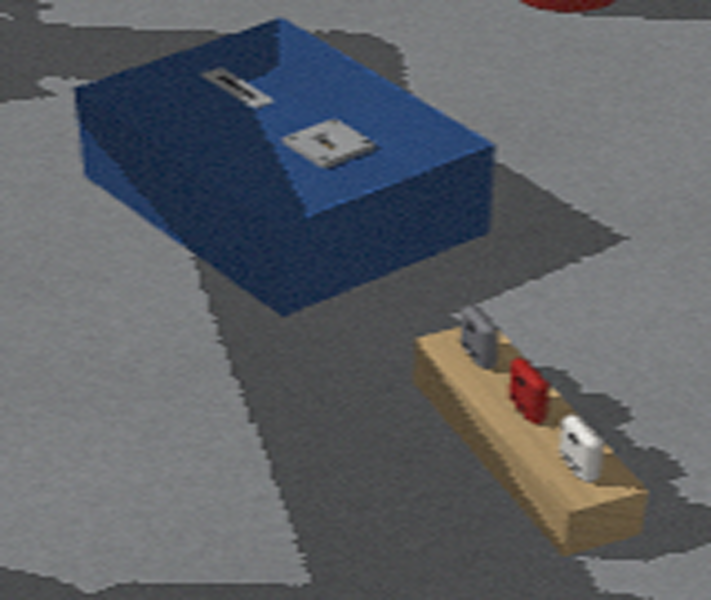

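Call:
drive_tool(
  commands="-1 0 -0.5 0.75 0.7; -1 0 -1 1.5 1.4; -1 0 -1.5 2.25 2.1; -1 0 -2 3 2.8; -1 0 -2.5 3.75 3.5; -1 0 -3 4.5 4.2; -1 0 -3.5 5.25 5; -1 0 -4 6 5.7",
  newtons=40,
)

```text
t: 0.82
tool_pos: [0.4084, 0.326, 0.1963]
tool_rot: [0.716, 1.45, -0.717]
contact_force: [-1.4, 0.3, 0.5]
opening: 0.0857
```

```bash
cat > rem.py <<'E'
# usage: rem.py x y z yawdeg : remaining shift in tool units and turn units
import sys,numpy as np
from scipy.spatial.transform import Rotation as R
from station import ctrl
x,y,z,yaw=map(float,sys.argv[1:5])
o=ctrl.get_obs(); M=R.from_rotvec(o['tool_rot']).as_matrix()
cy=np.degrees(np.arctan2(M[1,1],M[0,1]))
print("t",round(o['t'],2),"pos",o['tool_pos'].round(4),"yaw",cy.round(2),"tilt",np.degrees(np.arccos(-M[2,0])).round(2),"F",o['contact_force'].round(2),"M",o['wrist_torque'].round(3),"open",round(o['opening'],4))
print("shift units",(M.T@(np.array([x,y,z])-o['tool_pos'])/.04).round(3),"turn",round((cy-yaw)/5,3), "q", o['q'].round(3))
E
python3 rem.py .560 .0895 .2 8.5
```

```text
t 0.82 pos [0.4084 0.326  0.1963] yaw 37.39 tilt 0.01 F [-1.38  0.32  0.48] M [ 0.006 -0.032  0.001] open 0.0857
shift units [-0.092 -0.579  6.998] turn 5.778 q [ 0.531 -0.195  1.848  0.     1.488 -0.121]
```

Call:
drive_tool(
  commands="-1 0 -0.1 0.9 0.7; -1 0 -0.2 1.8 1.4; -1 0 -0.25 2.7 2.1; -1 0 -0.3 3.6 2.8; -1 0 -0.4 4.5 3.6; -1 -0.1 -0.5 5.4 4.4; -1 -0.1 -0.6 6.2 5.2; -1 -0.1 -0.6 7 5.8",
)

```text
t: 1.48
tool_pos: [0.5601, 0.0891, 0.2006]
tool_rot: [1.101, 1.274, -1.101]
contact_force: [0.5, -0.4, 0.5]
opening: 0.0855
```

Call:
drive_tool(
  commands="-1 0 0 0 0; -1 0 0 0 0; -1 0 0 0 0",
)

```text
t: 1.73
tool_pos: [0.5592, 0.0913, 0.2001]
tool_rot: [1.098, 1.277, -1.099]
contact_force: [-0.5, -0.6, 0.2]
opening: 0.0854
```

```bash
python3 rem.py .560 .0895 .2 8.5; python3 - <<'E'
from station import ctrl
import cv2,numpy as np,pickle
ci=ctrl.camera_info("wrist"); im,d=ctrl.get_image("wrist"); pickle.dump((im,d,ci),open("w1.pkl","wb")); cv2.imwrite("pics/w1.png",im)
E
```

```text
t 1.73 pos [0.5592 0.0913 0.2001] yaw 8.58 tilt 0.07 F [-0.5  -0.64  0.24] M [-0.056 -0.021  0.056] open 0.0854
shift units [0.003 0.013 0.047] turn 0.015 q [ 0.03  -0.087  1.745  0.     1.485 -0.119]
```

View pics/w1.png

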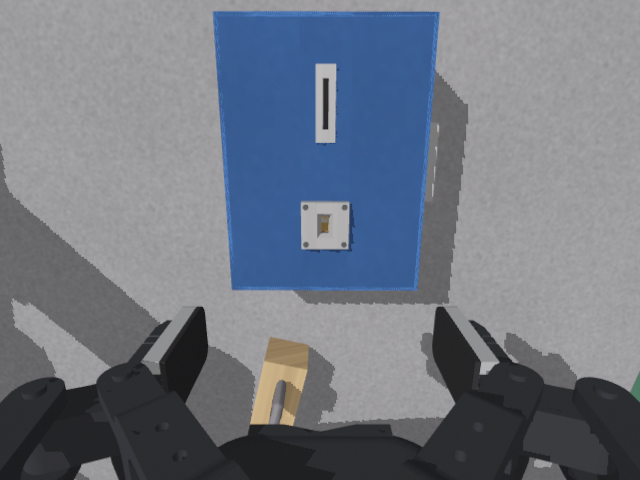

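The wrist view shows the box squarely, with the rosette centred near (325,226) and the keyway near (325,226). Next I measure it precisely.

```bash
cat > lock.py <<'E'
from h import *; import pickle,sys
im,d,ci=pickle.load(open(sys.argv[1],"rb"))
hsv=cv2.cvtColor(im,cv2.COLOR_BGR2HSV); H,S,V=[hsv[...,i].astype(int) for i in range(3)]
blue=((H>100)&(H<125)&(S>120)).astype(np.uint8)
cs,_=cv2.findContours(blue,cv2.RETR_CCOMP,cv2.CHAIN_APPROX_NONE)
c=max(cs,key=cv2.contourArea)
P,u,v=pts(ci,d,blue>0); k=abs(P[:,2]-.09)<.006
print("deck z",np.median(P[:,2]),"box",cv2.minAreaRect((P[k,:2]*1000).astype(np.float32)))
g=((S<60)&(V>110)).astype(np.uint8); roi=np.zeros_like(g); roi[190:262,285:365]=1; g=g*roi
cs,_=cv2.findContours(g,cv2.RETR_EXTERNAL,cv2.CHAIN_APPROX_NONE); c=max(cs,key=cv2.contourArea)
q=np.array([onz(ci,*p,.096)[:2] for p in c[:,0,:].astype(float)])*1000
r=cv2.minAreaRect(q.astype(np.float32)); print("rosette",r)
# inner hole
n=((V<140)|(S>60)).astype(np.uint8)*roi; m=np.zeros_like(n); cv2.drawContours(m,[cv2.convexHull(c)],-1,1,-1); m=cv2.erode(m,np.ones((9,9))); h=n*m
nn,lab,st,ce=cv2.connectedComponentsWithStats(h)
for i in range(1,nn):
    if st[i,4]>15: print(st[i],ce[i],onz(ci,*ce[i],.096).round(4))
cv2.imwrite("pics/lz.png",cv2.resize(im[190:262,280:376],(800,600),interpolation=2))
E
python3 lock.py w1.pkl
```

```text
deck z 0.09072916221496236 box ((556.1372680664062, 135.12966918945312), (149.994384765625, 199.8952178955078), 8.447006225585938)
rosette ((562.8649291992188, 90.81877136230469), (36.12952423095703, 37.66725540161133), 7.71060037612915)
[317 214  13  23 241] [322.36929461 223.30290456] [0.5607 0.0923 0.096 ]
```

View pics/lz.png

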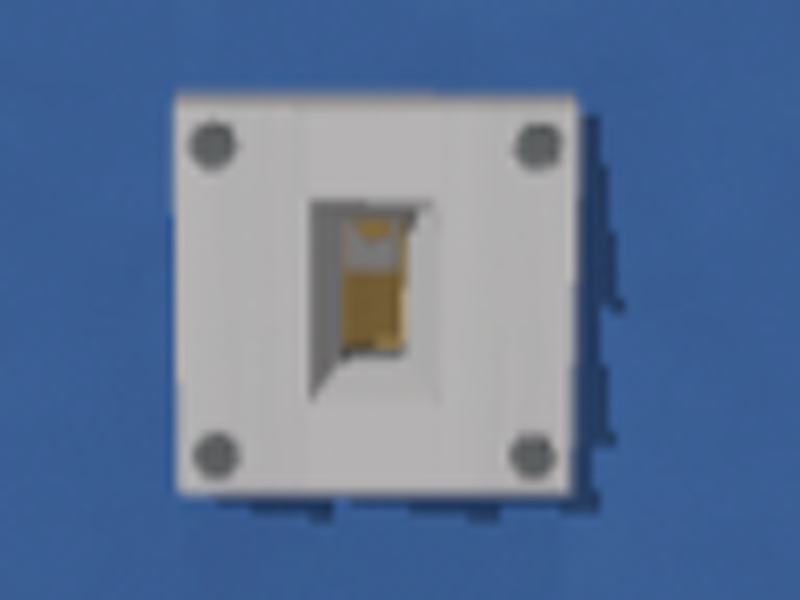

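```bash
python3 - <<'E'
from h import *; import pickle
im,d,ci=pickle.load(open("w1.pkl","rb")); print(onz(ci,324.6,225.6,.096), onz(ci,324.4,225.6,.096))
E
python3 rem.py .538 -.153 .2 -4.6
```

```text
[0.56262456 0.0907348  0.096     ] [0.56247526 0.09071239 0.096     ]
t 1.78 pos [0.5591 0.0917 0.2002] yaw 8.63 tilt 0.05 F [-0.07  0.19 -0.85] M [-0.027 -0.007 -0.069] open 0.0854
shift units [ 5.000e-03 -1.439e+00  5.970e+00] turn 2.645 q [ 0.031 -0.088  1.746  0.     1.485 -0.119]
```

Call:
drive_tool(
  commands="-1 0 -0.2 0.8 0.4; -1 0 -0.4 1.6 0.8; -1 0 -0.6 2.5 1.2; -1 0 -0.8 3.4 1.6; -1 0 -1 4.2 2; -1 0 -1.2 5 2.3; -1 0 -1.4 5.7 2.6; -1 0 -1.44 5.95 2.65",
)

```text
t: 2.45
tool_pos: [0.5374, -0.1547, 0.2007]
tool_rot: [1.27, 1.168, -1.271]
contact_force: [-0.1, 0.1, 0.5]
opening: 0.0854
```

Call:
drive_tool(
  commands="-1 0 0 0 0; -1 0 0 0 0; -1 0 0 0 0; -1 0 0 0 0",
)

```text
t: 2.78
tool_pos: [0.5384, -0.1512, 0.2006]
tool_rot: [1.268, 1.171, -1.267]
contact_force: [-0.9, -0.2, -0.5]
opening: 0.0853
```

```bash
python3 rem.py .538 -.153 .2 -4.6; python3 - <<'E'
from station import ctrl
import cv2,numpy as np,pickle
ci=ctrl.camera_info("wrist"); im,d=ctrl.get_image("wrist"); pickle.dump((im,d,ci),open("w2.pkl","wb")); cv2.imwrite("pics/w2.png",im)
E
python3 rem.py .538 -.153 .2 -4.6
```

```text
t 2.78 pos [ 0.5384 -0.1512  0.2006] yaw -4.54 tilt 0.02 F [-0.9  -0.19 -0.5 ] M [-0.002 -0.018 -0.016] open 0.0853
shift units [ 0.015 -0.006  0.047] turn 0.012 q [-0.407 -0.106  1.762  0.     1.486 -0.328]
t 2.83 pos [ 0.5384 -0.1513  0.2006] yaw -4.55 tilt 0.02 F [-0.11  0.23 -1.17] M [ 0.021  0.02  -0.017] open 0.0854
shift units [ 0.015 -0.007  0.043] turn 0.01 q [-0.407 -0.106  1.762  0.     1.486 -0.328]
```

View pics/w2.png

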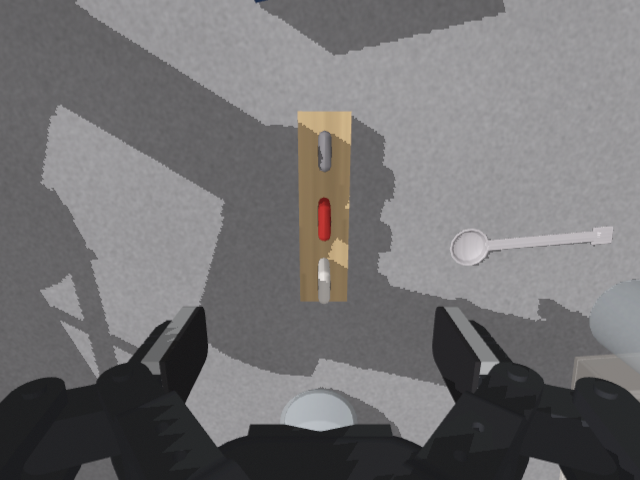

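```bash
python3 - <<'E'
from h import *; import pickle
im,d,ci=pickle.load(open("w2.pkl","rb"))
hsv=cv2.cvtColor(im,cv2.COLOR_BGR2HSV); H,S,V=[hsv[...,i].astype(int) for i in range(3)]
red=(((H<8)|(H>172))&(S>150)).astype(np.uint8); red[:,:280]=0; red[:,370:]=0; red[280:]=0; red[:180]=0
P,u,v=pts(ci,d,red>0); k=P[:,2]>.080; print("z",np.percentile(P[:,2],[2,50,98]))
print("u",u.min(),u.max(),v.min(),v.max()); print("top rect",cv2.minAreaRect((P[k,:2]*1000).astype(np.float32)),k.sum())
wood=((H>8)&(H<25)&(S>70)).astype(np.uint8); wood[:,:280]=0; wood[:,370:]=0; wood[320:]=0
P,u,v=pts(ci,d,wood>0); k=abs(P[:,2]-.046)<.006; print("wood",np.median(P[k,2]),cv2.minAreaRect((P[k,:2]*1000).astype(np.float32)))
cv2.imwrite("pics/kz.png",cv2.resize(im[190:250,285:365],(800,600),interpolation=2))
E
```

```text
z [0.05710258 0.08544355 0.0876488 ]
u 318 330 198 240
top rect ((541.6345825195312, -153.1103515625), (28.210805892944336, 9.571255683898926), 85.34786987304688) 438
wood 0.046787889991142084 ((541.509765625, -154.03482055664062), (168.81008911132812, 43.65314865112305), 85.28497314453125)
```

View pics/kz.png

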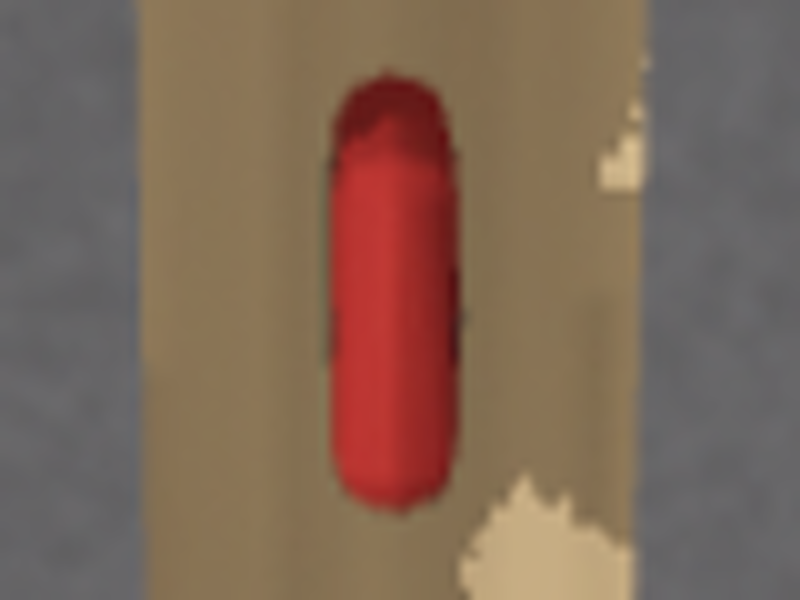

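```bash
python3 rem.py .540 -.153 .053 -4.65
```

```text
t 2.83 pos [ 0.5384 -0.1513  0.2006] yaw -4.55 tilt 0.02 F [-0.11  0.23 -1.17] M [ 0.021  0.02  -0.017] open 0.0854
shift units [3.69  0.043 0.04 ] turn 0.02 q [-0.407 -0.106  1.762  0.     1.486 -0.328]
```

Call:
drive_tool(
  commands="-1 0.5 0.04 0.04 0; -1 1.1 0.04 0.04 0; -1 1.7 0.04 0.04 0; -1 2.3 0.04 0.04 0; -1 2.8 0.04 0.04 0; -1 3.2 0.04 0.04 0; -1 3.5 0.04 0.04 0; -1 3.65 0.04 0.04 0",
)

```text
t: 3.5
tool_pos: [0.5387, -0.1534, 0.0526]
tool_rot: [1.268, 1.173, -1.27]
contact_force: [-0.8, -0.5, -0.0]
opening: 0.0855
```

Call:
drive_tool(
  commands="-1 0 0 0 0; -1 0 0 0 0; -1 0 0 0 0",
)

```text
t: 3.75
tool_pos: [0.5407, -0.1549, 0.0561]
tool_rot: [1.269, 1.167, -1.268]
contact_force: [0.5, 0.0, -0.1]
opening: 0.0852
```

```bash
python3 rem.py .540 -.153 .053 -4.65;  python3 - <<'E'
from station import ctrl
import cv2,numpy as np,pickle
ci=ctrl.camera_info("wrist"); im,d=ctrl.get_image("wrist"); pickle.dump((im,d,ci),open("w3.pkl","wb")); cv2.imwrite("pics/w3.png",im)
E
```

```text
t 3.75 pos [ 0.5407 -0.1549  0.0561] yaw -4.67 tilt 0.14 F [ 0.51  0.01 -0.06] M [0.009 0.022 0.046] open 0.0852
shift units [ 0.077 -0.022 -0.047] turn -0.005 q [-0.411  0.033  1.879 -0.     1.228 -0.33 ]
```

View pics/w3.png

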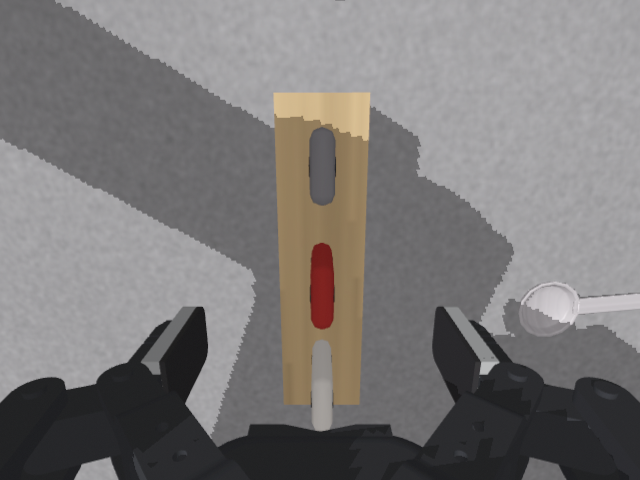

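```bash
python3 - <<'E'
from h import *; import pickle
from station import ctrl
from scipy.spatial.transform import Rotation as R
o=ctrl.get_obs(); M=R.from_rotvec(o['tool_rot']).as_matrix(); p=o['tool_pos']; print(p)
im,d,ci=pickle.load(open("w3.pkl","rb"))
for z in(-.0187,-.0347,0): print(z,proj(ci,p+M[:,0]*z), [proj(ci,p+M[:,0]*(-.0317)+M[:,1]*s*.0425+M[:,2]*w).round(0).tolist() for s in(-1,1) for w in (-.011,.011)])
hsv=cv2.cvtColor(im,cv2.COLOR_BGR2HSV); H,S,V=[hsv[...,i].astype(int) for i in range(3)]
red=(((H<8)|(H>172))&(S>150))
P,u,v=pts(ci,d,red); print("z",np.percentile(P[:,2],[2,50,98])); k=P[:,2]>.08
print(cv2.minAreaRect((P[k,:2]*1000).astype(np.float32)),P.min(0),P.max(0))
c,_=cv2.findContours(red.astype(np.uint8),0,1); b=cv2.boundingRect(max(c,key=len)); print(b)
# depth based
E
```

```text
[ 0.54073382 -0.15500798  0.05618522]
-0.0187 [319.70690834 292.59172867] [[216.0, 281.0], [220.0, 329.0], [424.0, 281.0], [420.0, 329.0]]
-0.0347 [319.68180636 308.96783062] [[216.0, 281.0], [220.0, 329.0], [424.0, 281.0], [420.0, 329.0]]
0 [319.73115151 276.77589962] [[216.0, 281.0], [220.0, 329.0], [424.0, 281.0], [420.0, 329.0]]
z [0.05487948 0.08524039 0.08740081]
((541.9077758789062, -152.90150451660156), (28.837717056274414, 9.60969066619873), 84.9299087524414) [ 0.53616313 -0.16734226  0.04733392] [ 0.54751622 -0.13842507  0.08837689]
(311, 243, 23, 86)
```

```bash
python3 - <<'E'
from h import *; import pickle
from station import ctrl
from scipy.spatial.transform import Rotation as R
o=ctrl.get_obs(); M=R.from_rotvec(o['tool_rot']).as_matrix(); p=o['tool_pos']
im,d,ci=pickle.load(open("w3.pkl","rb"))
m=np.zeros(d.shape,bool)
for u,v in [(195,312),(203,315),(204,340),(190,360),(175,385),(160,385),(445,330),(440,312)]:
    m[:]=0; m[v,u]=1
    P,_,_=pts(ci,d,m); print((u,v),((P-p)@M).round(4))
E
```

```text
(195, 312) [[-0.0571 -0.0432 -0.0102]]
(203, 315) [[-0.0496 -0.043  -0.0051]]
(204, 340) [[-0.0512 -0.043   0.0043]]
(190, 360) [[-0.0666 -0.0431  0.0025]]
(175, 385) [[-0.0808 -0.0429  0.0015]]
(160, 385) [[-0.0867 -0.0444 -0.0031]]
(445, 330) [[-0.0608  0.0427 -0.0053]]
(440, 312) [[-0.0548  0.0425 -0.009 ]]
```

```bash
python3 - <<'E'
from station import ctrl
from h import *; import pickle
from scipy.spatial.transform import Rotation as R
o=ctrl.get_obs(); M=R.from_rotvec(o['tool_rot']).as_matrix(); p=o['tool_pos']
ci=ctrl.camera_info("side"); im,d=ctrl.get_image("side"); pickle.dump((im,d,ci),open("s3.pkl","wb"))
u,v=proj(ci,p).round().astype(int); print(p,u,v)
u0,v0=u-80,v-75
for x in (0,-.013,-.047):
  for s in (-1,1): print(x,s,(proj(ci,p+M[:,0]*x+M[:,1]*s*.043)-[u0,v0])*5)
cv2.imwrite("pics/s3.png",cv2.resize(im[v0:v0+120,u0:u0+160],(800,600),interpolation=2))
E
```

```text
[ 0.54073382 -0.15500798  0.05618522] 348 285
0 -1 [314.78319039 405.05926626]
0 1 [485.9229258  344.39042035]
-0.013 -1 [315.4760956  385.39256116]
-0.013 1 [487.78993941 324.72586186]
-0.047 -1 [317.33571231 332.61112325]
-0.047 1 [492.79782194 271.97970151]
```

View pics/s3.png

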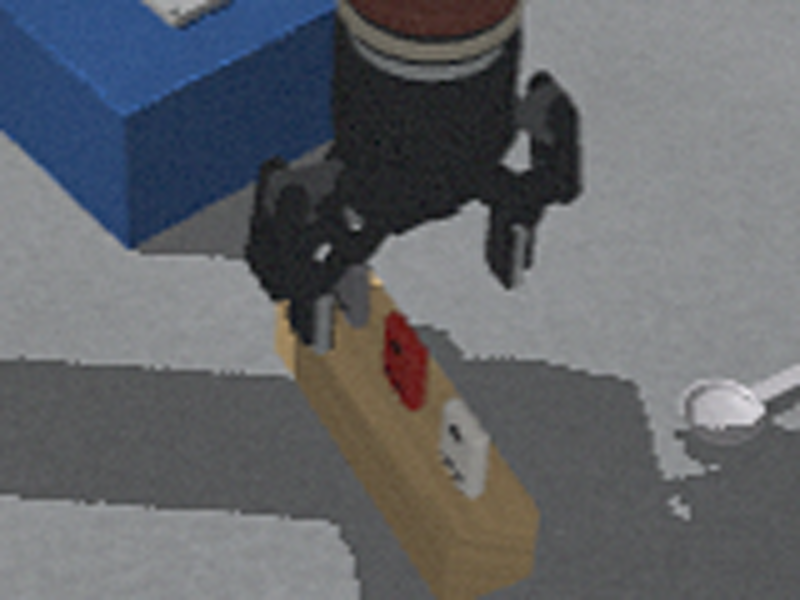

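The wrist view shows the red head at (322,286) between the pads. The side view puts the open fingertips at about z = 0.096, so some 40 mm behind the reported TCP, where the text says 13 mm. I'll raise the tool and close it in the air to see where the shut tips really are.

Call:
drive_tool(
  commands="-1 -0.5 0 0 0; 0 -1 0 0 0; 0.75 -1 0 0 0; 0.75 -1 0 0 0; 0.75 -1 0 0 0; 0.75 -1 0 0 0; 0.75 -1 0 0 0; 0.75 -1 0 0 0",
)

```text
t: 4.52
tool_pos: [0.539, -0.1543, 0.0935]
tool_rot: [1.269, 1.171, -1.27]
contact_force: [0.5, -0.4, 0.2]
opening: 0.0108
```

```bash
python3 rem.py .540 -.153 .053 -4.65; python3 - <<'E'
from station import ctrl
from h import *; import pickle
from scipy.spatial.transform import Rotation as R
o=ctrl.get_obs(); M=R.from_rotvec(o['tool_rot']).as_matrix(); p=o['tool_pos']
ci=ctrl.camera_info("wrist"); im,d=ctrl.get_image("wrist"); cv2.imwrite("pics/w4.png",im); pickle.dump((im,d,ci),open("w4.pkl","wb"))
print("wrist tcp px",proj(ci,p),proj(ci,p-M[:,0]*.0187))
ci=ctrl.camera_info("side"); im,d=ctrl.get_image("side"); pickle.dump((im,d,ci),open("s4.pkl","wb"))
u,v=proj(ci,p).round().astype(int); print(p,u,v)
u0,v0=u-80,v-75
for x in (0,-.02,-.04): print(x,(proj(ci,p+M[:,0]*x)-[u0,v0])*5)
cv2.imwrite("pics/s4.png",cv2.resize(im[v0:v0+120,u0:u0+160],(800,600),interpolation=2))
E
```

```text
t 4.52 pos [ 0.539  -0.1543  0.0935] yaw -4.69 tilt 0.1 F [ 0.47 -0.41  0.17] M [ 0.042  0.001 -0.05 ] open 0.0108
shift units [ 1.013  0.024 -0.035] turn -0.008 q [-0.412 -0.012  1.856 -0.     1.3   -0.33 ]
wrist tcp px [319.67848338 276.50983316] [319.65662471 292.29578199]
[ 0.53898247 -0.15434637  0.09352609] 348 274
0 [401.06517849 372.60777778]
-0.02 [403.30552928 340.95652849]
-0.04 [405.59601712 308.59695251]
```

View pics/s4.png

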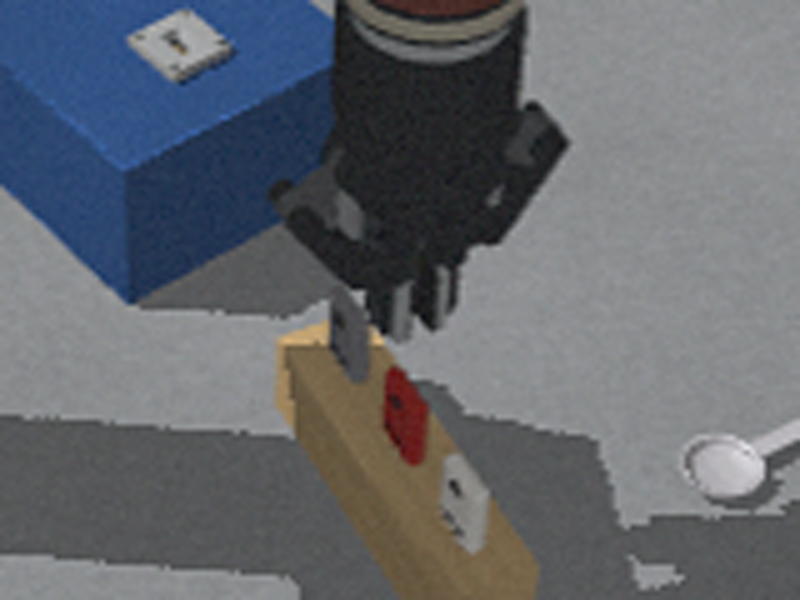

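View pics/w4.png

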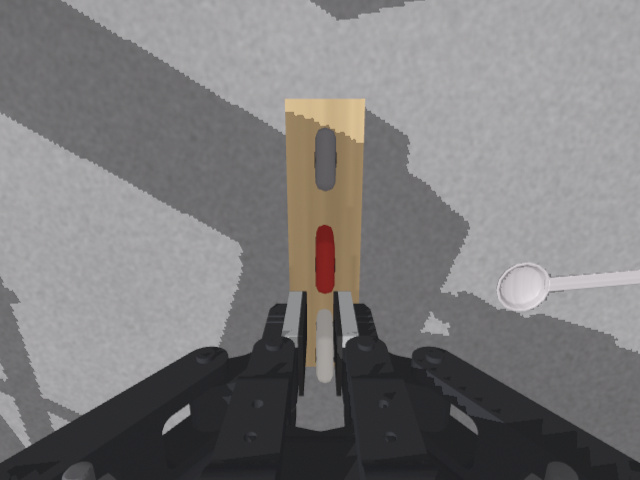

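```bash
python3 - <<'E'
from h import *; import pickle
from station import ctrl
from scipy.spatial.transform import Rotation as R
o=ctrl.get_obs(); M=R.from_rotvec(o['tool_rot']).as_matrix(); p=o['tool_pos']
for n in ("w4","s4"):
    im,d,ci=pickle.load(open(n+".pkl","rb"))
    P,u,v=pts(ci,d,np.ones(d.shape,bool)); L=(P-p)@M
    k=(abs(L[:,1])<.03)&(abs(L[:,2])<.016)&(L[:,0]<.0)&(L[:,0]>-.06)
    for a in np.arange(-.06,0.0,.004):
        kk=k&(L[:,0]>=a)&(L[:,0]<a+.004)
        if kk.sum()>3: print(n,round(a,3),kk.sum(),"y",L[kk,1].min().round(4),L[kk,1].max().round(4),"z",L[kk,2].min().round(4),L[kk,2].max().round(4))
    # scene check
    hsv=cv2.cvtColor(im,cv2.COLOR_BGR2HSV); red=((hsv[...,0]<8)|(hsv[...,0]>172))&(hsv[...,1]>150)
    k=(abs(P[:,0]-.54)<.03)&(abs(P[:,1]+.153)<.02)&red.ravel()[:len(P)] if len(P)==red.size else None
    if k is not None: print("red z max",np.percentile(P[k,2],98))
E
```

```text
w4 -0.06 440 y -0.0192 0.0187 z -0.0107 -0.0001
w4 -0.056 435 y -0.0192 0.0187 z -0.0106 0.0118
w4 -0.052 418 y -0.0191 0.0187 z -0.0106 0.005
w4 -0.048 338 y -0.0193 0.0186 z -0.0106 0.0071
w4 -0.044 289 y -0.0185 0.0175 z -0.0106 0.0123
w4 -0.04 110 y -0.0119 0.0113 z -0.0102 0.0022
s4 -0.06 26 y -0.0195 0.0184 z -0.0036 0.014
s4 -0.056 28 y -0.0193 0.0179 z -0.0053 0.0142
s4 -0.052 25 y -0.0201 0.018 z -0.0085 0.0145
s4 -0.048 23 y -0.019 0.0168 z -0.0039 0.0157
s4 -0.044 19 y -0.018 0.0197 z -0.0026 0.0139
s4 -0.04 13 y -0.013 0.0181 z -0.0012 0.0146
s4 -0.036 8 y -0.0128 0.0065 z -0.0009 0.0122
```

Both cameras agree that the shut tips sit about 37 mm behind the reported TCP, laterally centred on it. I'll go by the cameras: for tips at z of about 0.055 the reported TCP must be near 0.018. I'll reopen, then descend while watching the force.

Call:
drive_tool(
  commands="-1 0 0.06 -0.03 0; -1 0 0.06 -0.03 0; -1 0 0.06 -0.03 0; -1 0 0.06 -0.03 0; -1 0 0.06 -0.03 0; -1 0.3 0.06 -0.03 0; -1 0.6 0.06 -0.03 0; -1 0.9 0.06 -0.03 0",
)

```text
t: 5.28
tool_pos: [0.5417, -0.1535, 0.057]
tool_rot: [1.269, 1.17, -1.27]
contact_force: [-1.1, -0.3, -0.6]
opening: 0.0854
```

Call:
drive_tool(
  commands="-1 0.2 0 0 0; -1 0.4 0 0 0; -1 0.4 0 0 0; -1 0.4 0 0 0",
)

```text
t: 5.62
tool_pos: [0.5415, -0.1534, 0.0416]
tool_rot: [1.269, 1.171, -1.27]
contact_force: [0.5, -0.1, 0.8]
opening: 0.0852
```

```bash
python3 rem.py .5418 -.153 .018 -4.7
```

```text
t 5.62 pos [ 0.5415 -0.1534  0.0416] yaw -4.69 tilt 0.1 F [ 0.48 -0.06  0.81] M [-0.021  0.015 -0.028] open 0.0852
shift units [ 0.59   0.007 -0.01 ] turn 0.002 q [-0.408  0.055  1.882 -0.     1.206 -0.326]
```

Call:
drive_tool(
  commands="-1 0.2 0 0 0; -1 0.4 0 0 0; -1 0.5 0 0 0; -1 0.5 0 0 0; -1 0.5 0 0 0",
)

```text
t: 6.03
tool_pos: [0.5418, -0.1535, 0.0221]
tool_rot: [1.269, 1.17, -1.27]
contact_force: [0.1, -1.3, 0.9]
opening: 0.0857
```

```bash
python3 rem.py .5418 -.153 .018 -4.7; cat > tips.py <<'E'
from station import ctrl
from h import *; import pickle,sys
from scipy.spatial.transform import Rotation as R
o=ctrl.get_obs(); M=R.from_rotvec(o['tool_rot']).as_matrix(); p=o['tool_pos']
n=sys.argv[1]
ci=ctrl.camera_info("wrist"); im,d=ctrl.get_image("wrist"); cv2.imwrite(f"pics/w{n}.png",im); pickle.dump((im,d,ci,o),open(f"w{n}.pkl","wb"))
ci=ctrl.camera_info("side"); im,d=ctrl.get_image("side"); pickle.dump((im,d,ci,o),open(f"s{n}.pkl","wb"))
u,v=proj(ci,p-M[:,0]*.037).round().astype(int)
u0,v0=u-80,v-60
cv2.imwrite(f"pics/s{n}.png",cv2.resize(im[v0:v0+120,u0:u0+160],(800,600),interpolation=2))
E
python3 tips.py 5
```

```text
t 6.03 pos [ 0.5418 -0.1535  0.0221] yaw -4.69 tilt 0.05 F [ 0.06 -1.3   0.9 ] M [-0.003 -0.004  0.044] open 0.0857
shift units [ 0.103 -0.001 -0.012] turn 0.003 q [-0.408  0.081  1.891 -0.     1.17  -0.326]
```

View pics/s5.png

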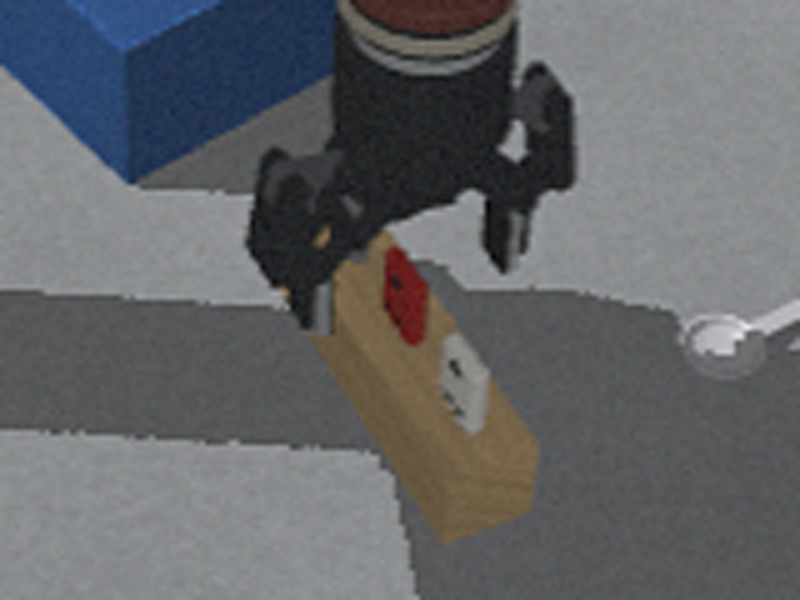

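View pics/w5.png

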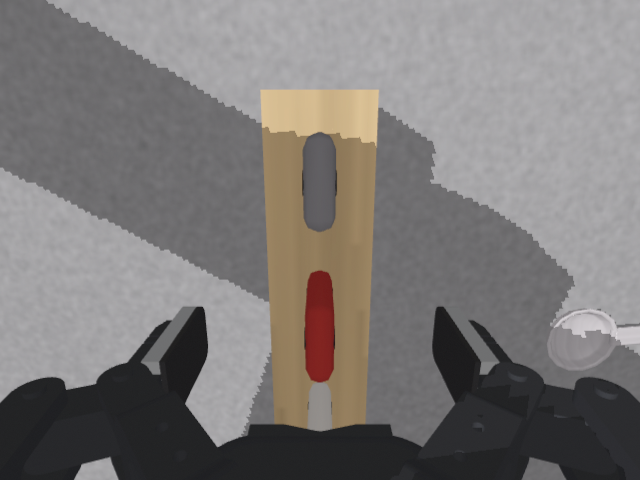

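The pads straddle the red head: its top spans rows 270–380 in the wrist view, and the pads are level with its middle. I'll go 5 mm lower and grip.

Call:
drive_tool(
  commands="-1 0.13 0 0 0; -0.2 0.13 0 0 0; 1 0.13 0 0 0; 1 0.13 0 0 0; 1 0.13 0 0 0; 1 0.13 0 0 0; 1 0.13 0 0 0; 1 0.13 0 0 0",
  newtons=60,
)

```text
t: 6.8
tool_pos: [0.5424, -0.1538, 0.0178]
tool_rot: [1.269, 1.169, -1.269]
contact_force: [-0.2, 0.2, -0.0]
opening: 0.009
```

Call:
drive_tool(
  commands="1 0 0 0 0; 1 0 0 0 0; 1 0 0 0 0",
)

```text
t: 7.05
tool_pos: [0.5423, -0.1537, 0.0177]
tool_rot: [1.269, 1.169, -1.269]
contact_force: [0.9, -1.0, 1.0]
opening: 0.0092
```

```bash
python3 rem.py .5418 -.153 .017 -4.7; python3 tips.py 6
```

```text
t 7.05 pos [ 0.5423 -0.1537  0.0177] yaw -4.69 tilt 0.03 F [ 0.94 -0.99  0.97] M [ 0.006 -0.052 -0.032] open 0.0092
shift units [ 0.017 -0.015 -0.017] turn 0.002 q [-0.408  0.088  1.893  0.     1.16  -0.326]
```

View pics/s6.png

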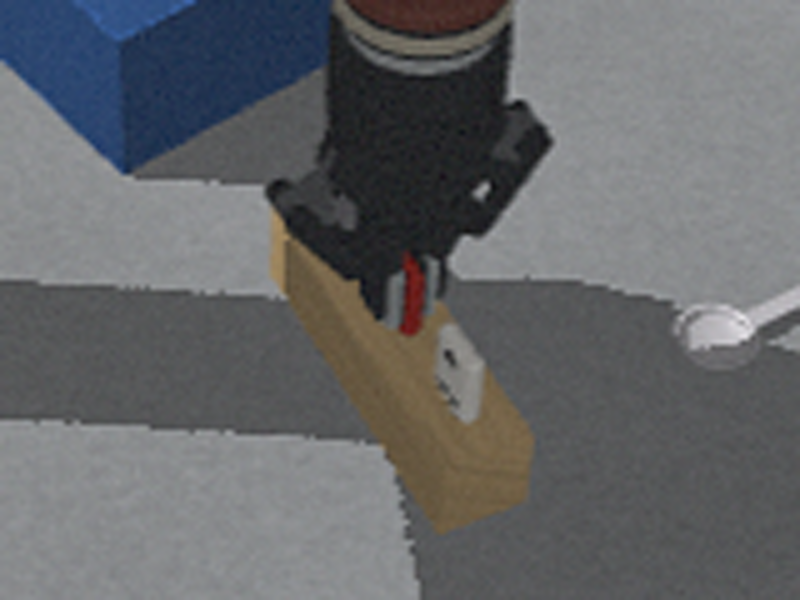

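View pics/w6.png

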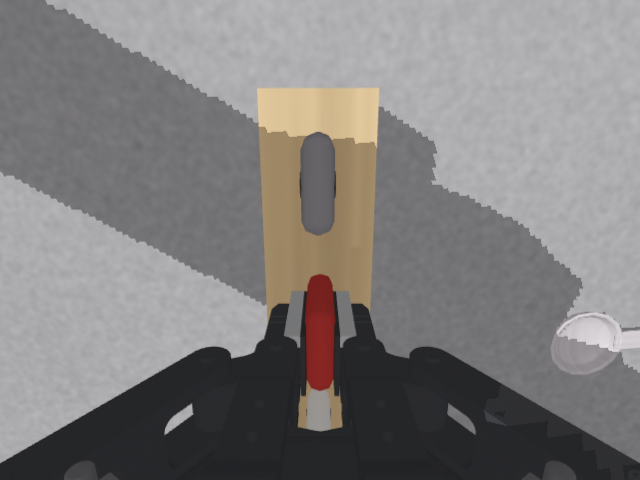

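Both views show the key held squarely between the pads (opening 9 mm). Lifting.

Call:
drive_tool(
  commands="1 -0.2 0 0 0; 1 -0.5 0 0 0; 1 -0.9 0 0 0; 1 -1.4 0 0 0; 1 -1.9 0 0 0; 1 -2.4 0 0 0; 1 -2.9 0 0 0; 1 -3.3 0 0 0",
)

```text
t: 7.82
tool_pos: [0.5427, -0.1539, 0.1525]
tool_rot: [1.27, 1.167, -1.268]
contact_force: [0.8, -0.1, -0.5]
opening: 0.009
```

Call:
drive_tool(
  commands="1 0 0 0 0; 1 0 0 0 0",
)

```text
t: 7.98
tool_pos: [0.5429, -0.154, 0.1512]
tool_rot: [1.27, 1.166, -1.268]
contact_force: [-0.1, 0.3, -1.6]
opening: 0.0093
```

```bash
python3 rem.py .5624 .09 .15 8.45; python3 tips.py 7
```

```text
t 7.98 pos [ 0.5429 -0.154   0.1512] yaw -4.69 tilt 0.18 F [-0.12  0.35 -1.65] M [ 0.015  0.03  -0.005] open 0.0093
shift units [ 0.024 -0.013 -6.119] turn -2.628 q [-0.408 -0.062  1.804 -0.     1.396 -0.326]
```

View pics/s7.png

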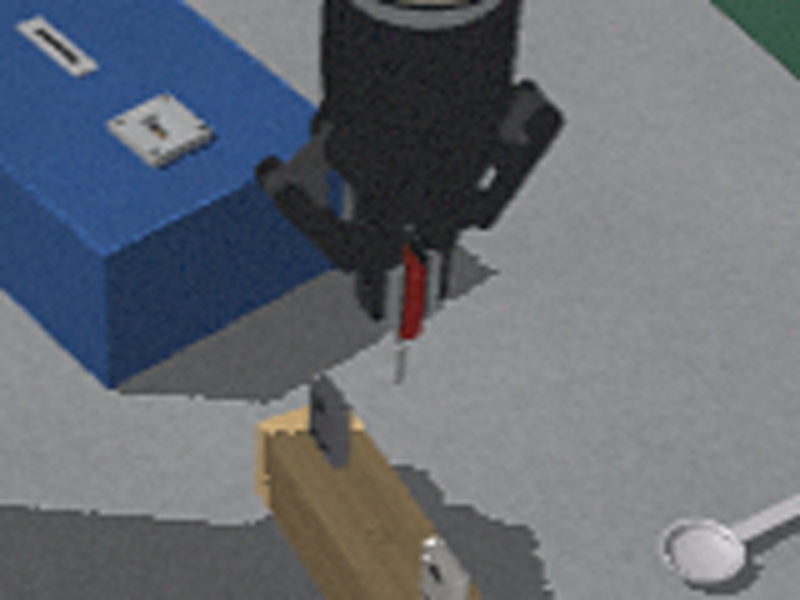

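View pics/w7.png

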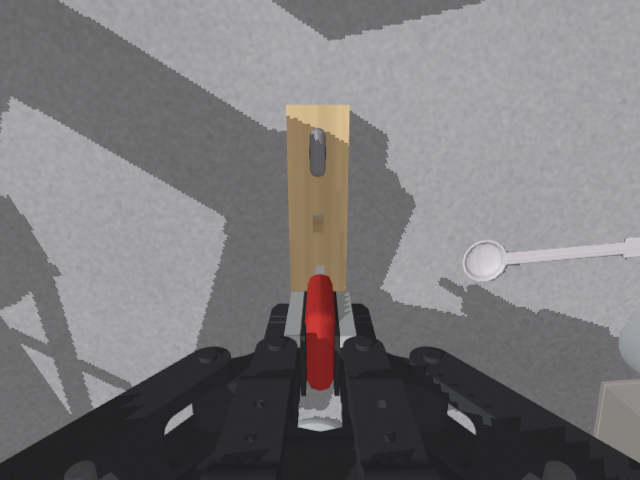

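The key is out of the block and upright. Moving over the lock.

Call:
drive_tool(
  commands="1 0 0 -0.7 -0.3; 1 0 0 -1.5 -0.7; 1 0 0 -2.4 -1.1; 1 0 0 -3.3 -1.5; 1 0 0 -4.2 -1.9; 1 0 0 -5 -2.3; 1 0 0 -5.7 -2.5; 1 0 0 -6.1 -2.63",
)

```text
t: 8.75
tool_pos: [0.5607, 0.0924, 0.1473]
tool_rot: [1.096, 1.28, -1.099]
contact_force: [0.2, 0.3, 0.7]
opening: 0.0091
```

Call:
drive_tool(
  commands="1 0 0 0 0; 1 0 0 0 0; 1 0 0 0 0; 1 0 0 0 0; 1 0 0 0 0",
)

```text
t: 9.17
tool_pos: [0.5619, 0.0884, 0.1491]
tool_rot: [1.101, 1.275, -1.101]
contact_force: [-0.2, -1.4, -0.3]
opening: 0.0095
```

```bash
python3 rem.py .5624 .09 .115 8.45
```

```text
t 9.17 pos [0.5619 0.0884 0.1491] yaw 8.36 tilt 0.03 F [-0.16 -1.36 -0.29] M [-0.008  0.004 -0.051] open 0.0095
shift units [ 0.852  0.018 -0.037] turn -0.017 q [ 0.025 -0.046  1.792 -0.     1.396 -0.121]
```

Call:
drive_tool(
  commands="1 0.3 0.02 -0.04 -0.02; 1 0.6 0.02 -0.04 -0.02; 1 0.85 0.02 -0.04 -0.02; 1 0.9 0.02 -0.04 -0.02; 1 0.9 0.02 -0.04 -0.02; 1 0.9 0.02 -0.04 -0.02",
)

```text
t: 9.67
tool_pos: [0.5624, 0.0912, 0.1129]
tool_rot: [1.098, 1.277, -1.099]
contact_force: [0.5, -0.6, -0.3]
opening: 0.0091
```

```bash
python3 rem.py .5624 .09 .115 8.45; python3 tips.py 8;  python3 - <<'E'
from station import ctrl
from h import *; import pickle
ci=ctrl.camera_info("top"); im,d=ctrl.get_image("top"); pickle.dump((im,d,ci),open("t8.pkl","wb"))
im=pickle.load(open("w8.pkl","rb"))[0]
cv2.imwrite("pics/w8z.png",cv2.resize(im[200:320,240:400],(800,600),interpolation=2))
E
```

```text
t 9.67 pos [0.5624 0.0912 0.1129] yaw 8.56 tilt 0.05 F [ 0.51 -0.6  -0.3 ] M [-0.004 -0.035  0.015] open 0.0091
shift units [-0.053 -0.004  0.03 ] turn 0.022 q [ 0.03  -0.011  1.821 -0.     1.333 -0.119]
```

View pics/s8.png

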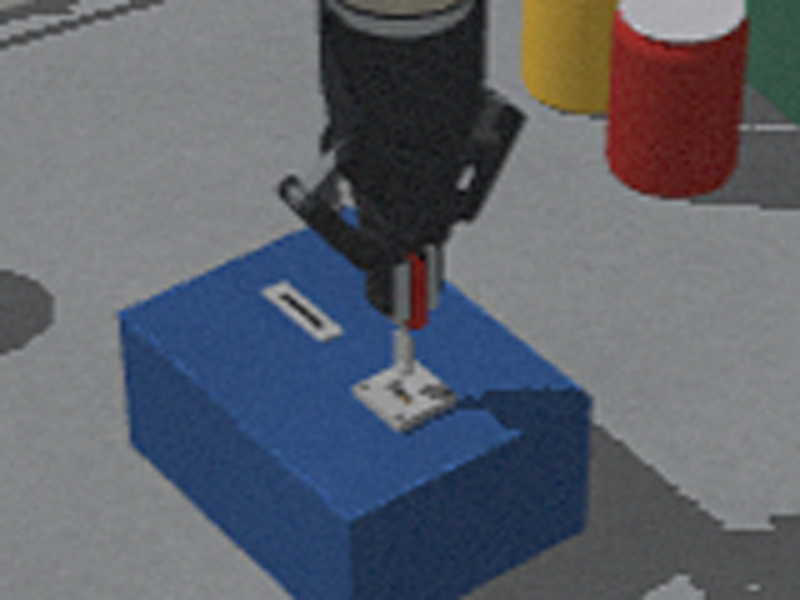

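View pics/w8z.png

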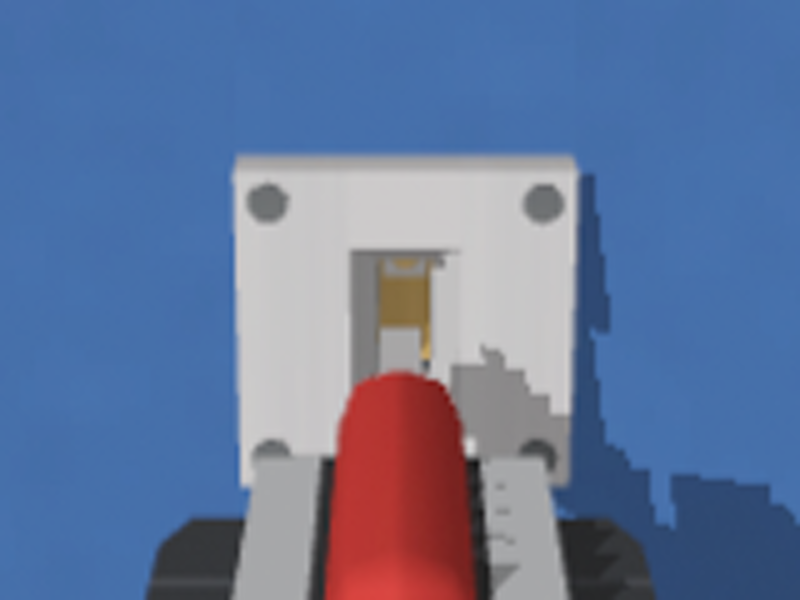

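```bash
cat > rel.py <<'E'
from h import *; import pickle
from scipy.spatial.transform import Rotation as R
im,d,ci=pickle.load(open("w1.pkl","rb"))
f=lambda x,y:(280+(x+.5)/8.333-.5,190+(y+.5)/8.333-.5)
a=[onz(ci,*f(*p),.096)[:2] for p in [(213,145),(538,145),(217,455),(533,455)]]
print("w1 screws mid",np.mean(a,0), "hx",np.linalg.norm(a[0]-a[1]),"hy",np.linalg.norm(a[0]-a[2]))
im,d,ci,o=pickle.load(open("w8.pkl","rb")); M=R.from_rotvec(o['tool_rot']).as_matrix(); p=o['tool_pos']
g=lambda x,y:(240+(x+.5)/5-.5,200+(y+.5)/5-.5)
s=np.mean([onz(ci,*g(*q),.096) for q in [(267,203),(543,203)]],0)
yb=np.radians(8.45); by=np.array([-np.sin(yb),np.cos(yb),0])
L=s-by*np.linalg.norm(a[0]-a[2])/2
print("lock by w8 screws",L, "tool frame",(L-p)@M)
C,dr=ray(ci,*g(400,327)); C=(C-p)@M; dr=dr@M; dr=dr/np.linalg.norm(dr)
# circle centre (x=.0025,z=c), ray distance 5mm, centre on +z side
n=np.array([dr[0],dr[2]]);n/=np.linalg.norm(n)
for tipx in (.006,.0075,.009):
    # perpendicular pointing to +z
    perp=np.array([-n[1],n[0]]); perp*=np.sign(perp[1])
    # (X-C).perp=.005
    x=tipx-.005; c=C[2]+(.005-(x-C[0])*perp[0])/perp[1]
    print("tipx",tipx,"key tool z",c)
t=(0-C[0])/dr[0]; print("blade y at tcp depth",C[1]+t*dr[1])
E
python3 rel.py
```

```text
w1 screws mid [0.56264378 0.09055744] hx 0.02902342627902296 hy 0.029007691042668347
lock by w8 screws [0.5626902  0.09048683 0.096     ] tool frame [0.01686093 0.00023166 0.00077713]
tipx 0.006 key tool z -0.00038236304654337694
tipx 0.0075 key tool z 0.0001780571729617375
tipx 0.009 key tool z 0.0007384773924668242
blade y at tcp depth -0.00026026407681972117
```

The wrist zoom shows the blade (zoom x about 400, lower edge at row 327) just over the keyway (centre about 404). The fit is off by roughly 0.5 mm in each axis. I'll correct that and lower gently.

Call:
drive_tool(
  commands="1 0.05 0.012 0.015 0; 1 0.1 0.012 0.015 0; 1 0.15 0.012 0.015 0; 1 0.2 0.012 0.015 0; 1 0.25 0.012 0.015 0; 1 0.3 0.012 0.015 0; 1 0.35 0.012 0.015 0; 1 0.35 0.012 0.015 0",
)

```text
t: 10.48
tool_pos: [0.5628, 0.0907, 0.0987]
tool_rot: [1.098, 1.277, -1.099]
contact_force: [-0.1, -0.8, -0.4]
opening: 0.0094
```

```bash
python3 rem.py .5629 .0904 .0675 8.45
```

```text
t 10.48 pos [0.5628 0.0907 0.0987] yaw 8.56 tilt 0.06 F [-0.14 -0.82 -0.37] M [ 0.014 -0.01  -0.003] open 0.0094
shift units [0.78  0.003 0.009] turn 0.023 q [ 0.029  0.004  1.831  0.     1.308 -0.12 ]
```

Call:
drive_tool(
  commands="1 0.04 0 0 0; 1 0.08 0 0 0; 1 0.12 0 0 0; 1 0.16 0 0 0; 1 0.2 0 0 0; 1 0.2 0 0 0",
)

```text
t: 10.98
tool_pos: [0.5629, 0.0907, 0.0909]
tool_rot: [1.098, 1.277, -1.099]
contact_force: [-0.1, 0.4, -0.1]
opening: 0.0094
```

```bash
python3 rem.py .5629 .0904 .0675 8.45
```

```text
t 10.98 pos [0.5629 0.0907 0.0909] yaw 8.56 tilt 0.04 F [-0.13  0.36 -0.12] M [-0.038  0.002 -0.028] open 0.0094
shift units [ 0.585 -0.     0.008] turn 0.023 q [ 0.029  0.012  1.836  0.     1.294 -0.12 ]
```

Call:
drive_tool(
  commands="1 0.03 0 0 0; 1 0.06 0 0 0; 1 0.09 0 0 0; 1 0.12 0 0 0; 1 0.15 0 0 0; 1 0.18 0 0 0; 1 0.18 0 0 0",
)

```text
t: 11.57
tool_pos: [0.564, 0.0898, 0.0852]
tool_rot: [1.098, 1.274, -1.098]
contact_force: [-0.8, -3.3, 3.5]
opening: 0.0091
```

```bash
python3 rem.py .5629 .0904 .0675 8.45
```

```text
t 11.57 pos [0.564  0.0898 0.0852] yaw 8.56 tilt 0.14 F [-0.84 -3.26  3.48] M [-0.743  0.015 -0.025] open 0.0091
shift units [ 0.442 -0.025 -0.019] turn 0.022 q [ 0.029  0.019  1.839 -0.002  1.281 -0.12 ]
```

First pin met at 3.5 N. Pressing gently, with a rock along y.

Call:
drive_tool(
  commands="1 0.03 0 0.03 0; 1 0.06 0 0.05 0; 1 0.08 0 0.02 0; 1 0.1 0 -0.03 0; 1 0.12 0 -0.05 0; 1 0.14 0 0 0; 1 0.14 0 0 0",
)

```text
t: 12.15
tool_pos: [0.5636, 0.09, 0.0784]
tool_rot: [1.098, 1.274, -1.098]
contact_force: [1.6, -5.1, 0.4]
opening: 0.0092
```

```bash
python3 rem.py .5629 .0904 .0675 8.45
```

```text
t 12.15 pos [0.5636 0.09   0.0784] yaw 8.55 tilt 0.1 F [ 1.63 -5.1   0.44] M [-0.911 -0.42  -0.015] open 0.0092
shift units [ 0.274 -0.017 -0.013] turn 0.02 q [ 2.900e-02  2.600e-02  1.844e+00 -1.000e-03  1.270e+00 -1.200e-01]
```

Call:
drive_tool(
  commands="1 0.03 0 0.03 0; 1 0.06 0 0.05 0; 1 0.08 0 0.02 0; 1 0.1 0 -0.03 0; 1 0.12 0 -0.05 0; 1 0.14 0 0 0; 1 0.14 0 0 0",
)

```text
t: 12.73
tool_pos: [0.5633, 0.0901, 0.0726]
tool_rot: [1.098, 1.275, -1.099]
contact_force: [1.5, -4.8, 1.5]
opening: 0.0092
```

```bash
python3 rem.py .5629 .0904 .0675 8.45
```

```text
t 12.73 pos [0.5633 0.0901 0.0726] yaw 8.56 tilt 0.07 F [ 1.48 -4.78  1.53] M [-0.981 -0.402 -0.014] open 0.0092
shift units [ 0.128 -0.01  -0.008] turn 0.021 q [ 2.900e-02  3.300e-02  1.848e+00 -1.000e-03  1.260e+00 -1.200e-01]
```

Call:
drive_tool(
  commands="1 0.03 0 0.03 0; 1 0.06 0 0.05 0; 1 0.08 0 0.02 0; 1 0.1 0 -0.03 0; 1 0.12 0 -0.05 0; 1 0.14 0 0 0; 1 0.14 0 0 0",
)

```text
t: 13.32
tool_pos: [0.5634, 0.0901, 0.0676]
tool_rot: [1.098, 1.275, -1.099]
contact_force: [0.7, -5.9, 3.8]
opening: 0.0091
```

```bash
python3 rem.py .5629 .0904 .0675 8.45; python3 tips.py 9
```

```text
t 13.32 pos [0.5634 0.0901 0.0676] yaw 8.56 tilt 0.08 F [ 0.74 -5.87  3.77] M [-0.981 -0.15   0.051] open 0.0091
shift units [ 0.003 -0.012 -0.01 ] turn 0.022 q [ 2.900e-02  3.900e-02  1.851e+00 -1.000e-03  1.251e+00 -1.200e-01]
```

View pics/s9.png

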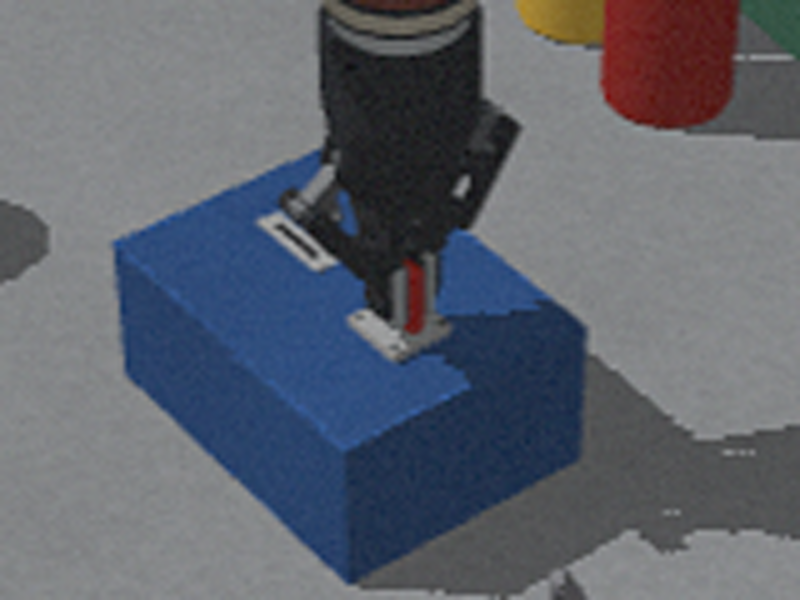

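View pics/w9.png

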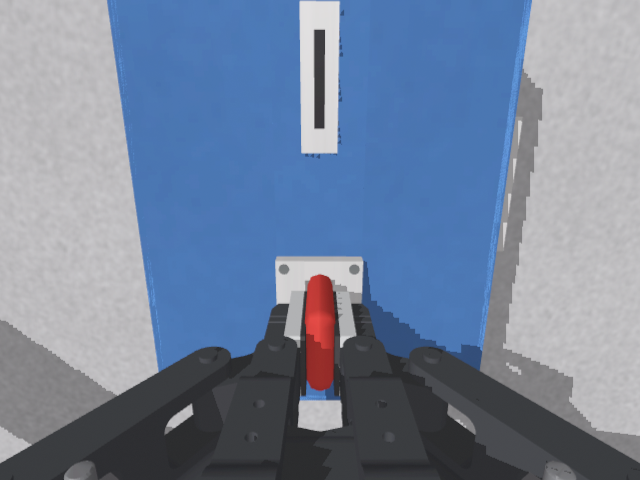

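The head's shoulder looks level with the rosette in the side view. I'll confirm with a slight further press, which should raise the force without any descent.

Call:
drive_tool(
  commands="1 0.03 0 0.02 0; 1 0.06 0 0.04 0; 1 0.06 0 -0.04 0; 1 0.06 0 0 0; 1 0.06 0 0 0; 1 0.06 0 0 0",
)

```text
t: 13.92
tool_pos: [0.5636, 0.0903, 0.0675]
tool_rot: [1.097, 1.275, -1.099]
contact_force: [-4.7, -4.1, 14.3]
opening: 0.009
```

```bash
python3 rem.py .5629 .0904 .0675 8.45
```

```text
t 13.92 pos [0.5636 0.0903 0.0675] yaw 8.58 tilt 0.09 F [-4.73 -4.09 14.26] M [-1.005  0.908 -0.017] open 0.009
shift units [ 0.    -0.017 -0.006] turn 0.026 q [ 0.029  0.04   1.85  -0.002  1.251 -0.12 ]
```

Home: z holds at 0.0675 (predicted 0.0675) while the push rises to 14 N. Easing off slightly and turning clockwise.

Call:
drive_tool(
  commands="1 -0.02 0 0 0.5; 1 -0.02 0 0 1.2; 1 -0.02 0 0 2; 1 -0.02 0 0 2.8; 1 -0.02 0 0 3.6; 1 -0.02 0 0 4.4; 1 -0.02 0 0 5; 1 -0.02 0 0 5",
)

```text
t: 14.58
tool_pos: [0.5627, 0.0901, 0.0676]
tool_rot: [1.416, 1.058, -1.421]
contact_force: [-5.4, -6.1, 13.1]
opening: 0.0091
```

```bash
python3 rem.py .5634 .0903 .0675 -82
```

```text
t 14.58 pos [0.5627 0.0901 0.0676] yaw -16.51 tilt 0.16 F [-5.41 -6.08 13.07] M [-1.121  1.166 -0.016] open 0.0091
shift units [ 0.002  0.016 -0.009] turn 13.098 q [ 0.029  0.039  1.851 -0.002  1.254  0.318]
```

Call:
drive_tool(
  commands="1 0 0 0 0.8; 1 0 0 0 1.6; 1 0 0 0 2.4; 1 0 0 0 3.2; 1 0 0 0 4; 1 0 0 0 4.8; 1 0 0 0 5.6; 1 0 0 0 6.4",
)

```text
t: 15.25
tool_pos: [0.5618, 0.0906, 0.0676]
tool_rot: [1.797, 0.681, -1.805]
contact_force: [-8.8, -4.2, 16.0]
opening: 0.0092
```

```bash
python3 rem.py .5634 .0903 .0675 -82
```

```text
t 15.25 pos [0.5618 0.0906 0.0676] yaw -48.59 tilt 0.25 F [-8.84 -4.22 16.04] M [-0.859  1.656  0.118] open 0.0092
shift units [ 0.001  0.032 -0.026] turn 6.682 q [ 3.000e-02  3.900e-02  1.851e+00 -1.000e-03  1.256e+00  8.780e-01]
```

Call:
drive_tool(
  commands="1 0 -0.02 0.02 0.8; 1 0 -0.03 0.03 1.6; 1 0 -0.03 0.03 2.4; 1 0 -0.03 0.03 3.2; 1 0 -0.03 0.03 4; 1 0 -0.03 0.03 4.8; 1 0 -0.03 0.03 5.6; 1 0 -0.03 0.03 6.2",
)

```text
t: 15.92
tool_pos: [0.5612, 0.0913, 0.0676]
tool_rot: [2.125, 0.194, -2.128]
contact_force: [-4.6, -2.3, 11.6]
opening: 0.0092
```

Call:
drive_tool(
  commands="1 0 0 0 0.4; 1 0 0 0 0.6; 1 0 0 0 0.6; 1 0 0 0 0.6",
)

```text
t: 16.25
tool_pos: [0.5612, 0.0914, 0.0676]
tool_rot: [2.152, 0.144, -2.154]
contact_force: [-5.7, -1.8, 12.7]
opening: 0.0092
```

```bash
python3 rem.py .5634 .0903 .0675 -82; python3 tips.py 10
```

```text
t 16.25 pos [0.5612 0.0914 0.0676] yaw -82.4 tilt 0.08 F [-5.68 -1.85 12.72] M [-0.471  0.997  0.072] open 0.0092
shift units [ 0.002  0.035 -0.052] turn -0.08 q [3.000e-02 3.500e-02 1.855e+00 1.000e-03 1.253e+00 1.468e+00]
```

View pics/w10.png

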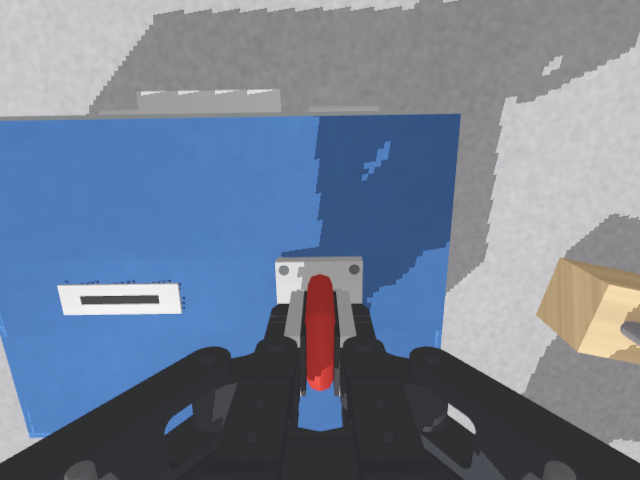

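View pics/s10.png

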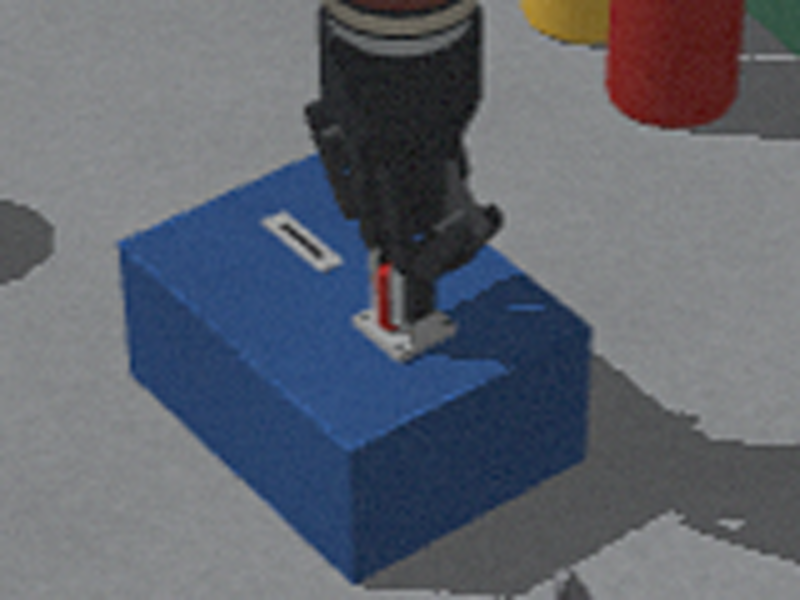

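The wrist view shows the head still square in the pads (320,330) and the box turned 90° about it. I'll add a few degrees of margin for the key's play and settle.

Call:
drive_tool(
  commands="1 0 0 0 0.5; 1 0 0 0 1; 1 0 0 0 1; 1 0 0 0 1; 1 0 0 0 1; 1 0 0 0 1",
)

```text
t: 16.85
tool_pos: [0.5611, 0.0916, 0.0676]
tool_rot: [2.198, 0.051, -2.201]
contact_force: [-4.3, -1.9, 12.9]
opening: 0.0093
```

```bash
python3 rem.py .5634 .0903 .0675 -87; python3 tips.py 11; python3 - <<'E'
from h import *; import pickle
im,d,ci,o=pickle.load(open("w11.pkl","rb"))
hsv=cv2.cvtColor(im,cv2.COLOR_BGR2HSV); red=(((hsv[...,0]<8)|(hsv[...,0]>172))&(hsv[...,1]>150))
red[:,:290]=0; red[:,350:]=0
P,u,v=pts(ci,d,red); k=P[:,2]>.128; print(np.percentile(P[:,2],[50,98]),cv2.minAreaRect((P[k,:2]*1000).astype(np.float32)))
E
```

```text
t 16.85 pos [0.5611 0.0916 0.0676] yaw -87.41 tilt 0.09 F [-4.29 -1.92 12.91] M [-0.361  0.997  0.036] open 0.0093
shift units [ 0.002  0.034 -0.055] turn -0.082 q [3.000e-02 3.500e-02 1.855e+00 1.000e-03 1.253e+00 1.556e+00]
[0.13506953 0.13722721] ((563.0929565429688, 90.63553619384766), (28.8359375, 9.72316837310791), 3.0238027572631836)
```

Head top z is 0.136 (it should be 0.136 when home), its centre is within 0.5 mm of the lock's axis, and it has turned about 95°. Handing in.

```bash
python3 - <<'E'
from station import ctrl
print(ctrl.finish_job())
E
```

```text
the job is handed in; nothing more can be done
None
```

I drew the red key out of the middle slot, eased it home into the lock and turned it clockwise. I handed in at about 17 s, still gripping it at 60 N against the spring. The hand-in reports no verdict, so these are my own readings.

**Seating:**
- I rocked the key along y past the pins. Push readings on the way in were a few newtons.
- A final press of about 14 N gave no further descent, at exactly the predicted height.

**Last checks (wrist camera):**
- The head top is at z = 0.136 m, the value for fully home.
- The head centre is about 0.5 mm from the lock's axis, and the tool is tilted 0.1°.
- The key has turned about 95°. Allowing 0.17 rad of play, that puts the plug near 1.5 rad; I could not read the joint directly.
- The opening is 9 mm with a downward push of about 13 N.

**What disagreed:**
- **Fingertips:** both cameras showed the shut fingertips about 37 mm behind the reported TCP, which the text places at the tips. I followed the cameras, and the grasp was good.
- **Camera offset:** the top camera was about 2 mm off the wrist camera in x. I used the wrist camera.
- **Lock torque:** the moment about the vertical stayed near the noise, reading 0.12 N m mid-turn and 0.04 N m at the end. It supports the spring being held but does not prove it.
- **Other items:** I saw no contact with the other keys, the cup, the jar or the spoon, but did not re-measure them at the end.

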